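# Pop open the first-aid box in the supply corner

### The arm

A 6-joint arm with a two-finger parallel gripper is mounted at the origin on the work surface. World frame = base frame: x ahead of the robot, y to its left, z up, the work surface at z = 0. Lengths are in mm, angles in rad, forces in N, time in s.
With the tool pointing down it reaches from about 400 to 925 mm from the base axis. Payload 12.5 kg.
Tool frame: the origin (TCP) lies at the very end of the fingers, on their centre line; the grasp point (between the pads) lies env.grip_point_offset behind it (env.grip_point_offset is the distance from the TCP to the grasp point, in mm); y points along the fingers, z is the direction in which the jaws open and shut, and the axes are right-handed (so a half turn about y gives the same grasp; the last joint's range is limited). The gripper opens to 95 mm and grips with 3 to 60 N. Pads are 20 mm wide; open, the fingers measure 119 mm over their backs; the gripper's body (75 mm by 180 mm) begins 59 mm behind the grasp point.
Start: joints at [1.022, 0.491, 1.559, -0, 1.092, -0.106], TCP at [267.781, 564.748, 214.661] pointing down, gripper open.
Joint ranges: [-3.1, 3.1], [-0.84, 2.19], [0.05, 2.79], [-1.13, 4.28], [0.06, 2.93], [-2.69, 2.69]. Speed limits (rad/s): [2.22, 2.22, 2.79, 3.14, 3.14, 3.14].

### API

Orientations are given as [roll, pitch, yaw] about the fixed x, y, z axes, in that order (R = Rz(yaw) Ry(pitch) Rx(roll)).
In Python, from cell import readout, read_camera, env, nets gives the robot as it stands.
- The arm moves only by the tool apply_moves, never from a script. Its argument "increments" is a list of rows, each a list of 3 entries, a list of its own where there are three numbers: the shift along the tool's x, y, z in cm, then the turn, a rotation vector about the tool's x, y, z in degrees, then the finger opening in cm, from 0 to 9.51. A call has exactly 5 rows; each row shifts and turns the pose as measured when the row begins, along the tool's axes as they then stand; what a row does not reach is not made up. A row lasts 1/8 s, in which the tool goes at most 62.5 mm and 10.7 degrees, less where a joint would pass 70% of its speed; a pose out of reach is approached as far as the arm can. A call with a gripper value outside its range is refused whole. The fingers move at their own pace and stop on an object; the grip force is fixed at half the most. Time passes only in rows, so rows that do not move let the fingers close, or fill a call up. It gives the time, the measured TCP pose, the force and the opening at its end, in the units of the state.
- readout.state(): the state, without advancing time (a new reading comes with each control period).
- read_camera(name): name is "side" or "top"; returns a dict with "img" (384x512x3 uint8, red, green, blue), "vfov" (degrees; the focal length in pixels is half the picture's height over the tangent of half this angle, whatever the lens; pixels are square), "cx", "cy" (the principal point, pixels), "rvec" (rotation vector, rad) and "tvec" (3), from world to camera coordinates, as OpenCV has them. Camera axes: x right, y down, z forward; pixel columns grow to the right and rows downward; lengths in mm; the calibration is good to about 2 mm. A picture is of the moment at which its call begins. There is no depth.
- env.job_done(): hands the job in, once; it reports no verdict.
Trained networks look in a picture, given as the dict that the camera call returned (one of the last four; its "shot" number tells which), for a name from the list of things; names that differ only in an ending like _2 or _b are one class to them, and where a whole thing is asked for, a point or a joint stands for the part that bears it (a point fixed in the world has none). Each returns a list of dicts, best first, with "confidence" (0 to 1); they miss things now and then, are a little off and sometimes report something else, mostly with a low value. They report only what shows in the picture. A call takes as long as a camera call. They do not tell look-alikes from the thing itself.
- nets.look_for(picture, thing): "point" ([x, y, z] in mm, in the coordinates of the camera as it stood for that picture, good to about 4 mm: the middle of the surface that is visible of it).
- nets.mark_of(picture, thing): "point" ([x, y, z] in mm, in the coordinates of the camera as it stood for that picture, good to about 4 mm: a listed point, or the origin of a listed thing).
The state is a dict: "t": time; "joints": joint angles; "qvel": joint speeds; "tau": joint torques, N m; "eef_pos": TCP position; "tcp_rot": TCP orientation; "ft_force": force on the tool from outside, world axes, zero at the start; "moment": the same for the moment, N m; "opening": opening from 0.0 (shut) to 1.0 (fully open).
Only numpy, scipy, OpenCV 4.12 (cv2) and the standard library are available. Lean on these libraries where they do the work, as an engineer would, in place of code of your own. Each camera call takes 0.05 s, during which the arm holds its last target. There are 200 camera calls.

### The job

Someone needs a plaster: open the white first-aid box with the green cross. Press the front edge of its push-to-open lid down until the touch latch clicks, let go so that it springs up, then catch the lid by its raised front edge and swing it all the way back until it rests open by itself. Leave the blue-lidded and the orange-lidded boxes shut.

Things in the scene. Friction and masses are not known exactly. Their poses are not given: they have to be found in the camera images.
- aid_box: White first-aid box, fixed, 160 (x) x 180 (y) x 75 mm high; green cross on its white lid. Origin: centre of underside; x points from its front to the hinge at the back. Lid 8 mm thick, shut: top at z 75 mm, front edge at x -80 mm; hinge along y at x +70, z 71 mm. Press at the grey dot, x -62 mm, y 0. Two like boxes have blue and orange lids; places vary.
- aid_lid (a joint): Angle of the 150 g lid, rad: 0 shut, -0.03 latch clicks (4 mm down at the dot, about 5 N), -0.055 firm stop (7 mm). Once let go it rises in 1 s to 0.55 and waits there (front edge at box x -58, z 149 mm). A fingertip in front of the edge, 25 mm below it, can push it up and back along its arc; past 1.57 (upright) it falls back by itself to its stop at 1.9 and stays.
- blue_lid (a joint): Hinge angle of the blue lid of a like box in the row, rad: 0 shut, grows as it opens. Same touch latch; to be left shut.
- orange_lid (a joint): Hinge angle of the orange lid of a like box in the row, rad: 0 shut, grows as it opens. Same touch latch; to be left shut.
There are look-alikes about, which are no part of the job. What is meant by the aid_box is not turquoise, and is the smaller of those in its own colour.

How it is judged (in metres and radians):
On the way, in this order (a step that is already met when the one before it is completed fails the run):
1. the first-aid lid is pressed in until the latch lets go (value of joint aid_lid below -0.02 rad).
2. the first-aid lid springs ajar (value of joint aid_lid above 0.2 rad).
3. the sprung lid is caught and carried up by the gripper (value of joint aid_lid above 0.75 rad and contact force between any of the fingers, the arm and aid_box above 0.1 N).
At the end, for the whole second after the job is handed in: The first-aid lid rests open, leaning back past 1.7 rad; the blue and orange lids are shut (under 0.1 rad) (value of joint aid_lid above 1.7 rad and value of joint each of blue_lid, orange_lid below 0.1 rad); the robot touches nothing.
It fails at once if the blue lid is opened (value of joint blue_lid above 0.1 rad).
It fails at once if the orange lid is opened (value of joint orange_lid above 0.1 rad).
It also fails if it takes over 45 s, if anything falls off the work surface, if the arm or the gripper's body presses on something with over 40 N, if the wrist force passes 120 N, or if a joint passes its speed limit or range.

## Working session

There is one attempt and no reset: what is moved stays moved. The work goes in short steps, Python scripts to look and compute and a tool call to move; the robot and the scene stay as the last step left them, time stands still between calls to the robot, and variables do not carry over. Pictures are saved under pics/ and viewed, about 8 in all and at most 12, crops included, and the job is handed in when it is done.

Besides the shell and the picture viewer there is one more tool, called after "Emit:" by a JSON object that holds its "op" and its "data". apply_moves: Moves the arm, as the interface text tells. Its arguments: {"type":"object","properties":{"increments":{"type":"array"}},"required":["increments"]}

```bash
mkdir -p pics; ls; cat > h.py <<'E'
import numpy as np, cv2
from cell import readout, read_camera, env, nets
from scipy.spatial.transform import Rotation as R
def w(p,c):
    return R.from_rotvec(np.ravel(c["rvec"])).inv().apply(np.array(p)-np.ravel(c["tvec"]))
def proj(P,c):
    q=R.from_rotvec(np.ravel(c["rvec"])).apply(np.atleast_2d(P))+np.ravel(c["tvec"])
    f=192/np.tan(np.radians(c["vfov"])/2)
    return q[:,:2]/q[:,2:]*f+[c["cx"],c["cy"]]
def ray(u,v,z,c):
    f=192/np.tan(np.radians(c["vfov"])/2)
    r=R.from_rotvec(np.ravel(c["rvec"])).inv()
    d=r.apply([(u-c["cx"])/f,(v-c["cy"])/f,1]); o=-r.apply(np.ravel(c["tvec"]))
    return o+d*(z-o[2])/d[2]
E
python3 - <<'E'
from h import *
ims=[]
for n in("top","side"):
    c=read_camera(n); ims.append(c["img"])
    print(n,w([0,0,0],c).round())
    for t in("aid_box","aid_lid","blue_lid","orange_lid"):
        for k in("look_for","mark_of"):
            for d in getattr(nets,k)(c,t):
                W=w(d["point"],c); print(t,k,W.round(),proj(W,c).round()[0],round(d["confidence"],2))
    cv2.imwrite(f"pics/{n}.png",cv2.resize(c["img"],(800,600))[...,::-1])
s=readout.state(); print(s["eef_pos"],s["tcp_rot"],s["t"],s["opening"],env.grip_point_offset)
E
```

```text
pics
top [382. -18. 836.]
aid_box look_for [ 263. -236.   76.] [373. 292.] 0.7
aid_box look_for [553. 236.  75.] [134. 139.] 0.68
aid_box look_for [282. 182.  92.] [152. 279.] 0.55
aid_box mark_of [ 265. -240.    2.] [365. 286.] 0.85
aid_box mark_of [557. 247.  -1.] [140. 145.] 0.72
aid_box mark_of [285. 190.  -2.] [161. 272.] 0.66
aid_lid look_for [275. 186.  91.] [150. 283.] 0.83
aid_lid look_for [548. 240.  78.] [131. 141.] 0.75
aid_lid look_for [ 255. -242.   75.] [376. 297.] 0.55Traceback (most recent call last):
  File "<stdin>", line 8, in <module>
ValueError: it knows: aid_box
```

```bash
python3 - <<'E'
from h import *
for n in("top","side"):
    c=read_camera(n)
    print(n,w([0,0,0],c).round())
    cv2.imwrite(f"pics/{n}.png",cv2.resize(c["img"],(800,600),interpolation=cv2.INTER_CUBIC)[...,::-1])
    for d in nets.mark_of(c,"aid_box"):
        W=w(d["point"],c); print(W.round(),proj(W,c).round()[0],round(d["confidence"],2))
    for t in("aid_lid","blue_lid","orange_lid"):
        try:
            for d in nets.look_for(c,t):
                W=w(d["point"],c); print(t,W.round(),proj(W,c).round()[0],round(d["confidence"],2))
        except ValueError as e: print(t,e)
s=readout.state(); print(s["eef_pos"],s["tcp_rot"],s["t"],s["opening"],env.grip_point_offset)
E
```

```text
top [382. -18. 836.]
[557. 249.  -1.] [140. 145.] 0.82
[284. 191.  -0.] [160. 272.] 0.71
[ 265. -239.    3.] [364. 286.] 0.66
aid_lid [ 255. -235.   76.] [373. 297.] 0.98
aid_lid [274. 189.  92.] [148. 283.] 0.69
aid_lid [546. 242.  78.] [131. 143.] 0.67
blue_lid [538.  -1.  77.] [253. 149.] 0.84
orange_lid [ 518. -246.   75.] [376. 161.] 0.91
side [ 348. -776.  633.]
[283. 186.  -4.] [177. 194.] 0.77
[ 258. -240.   -1.] [161. 337.] 0.69
aid_lid [ 519. -262.   75.] [323. 297.] 0.67
aid_lid [549. 236.  76.] [284. 145.] 0.61
aid_lid [ 255. -253.   77.] [153. 310.] 0.56
aid_lid [273. 174.  93.] [167. 161.] 0.55
blue_lid [539. -11.  71.] [301. 206.] 0.6
orange_lid [ 521. -262.   75.] [324. 296.] 0.94
[267.78281114 564.75538745 214.67746905] [-1.57065906e+00 -7.69159374e-06 -4.42818450e-01] 0.7 1.0025851861303658 18.8
```

View pics/top.png

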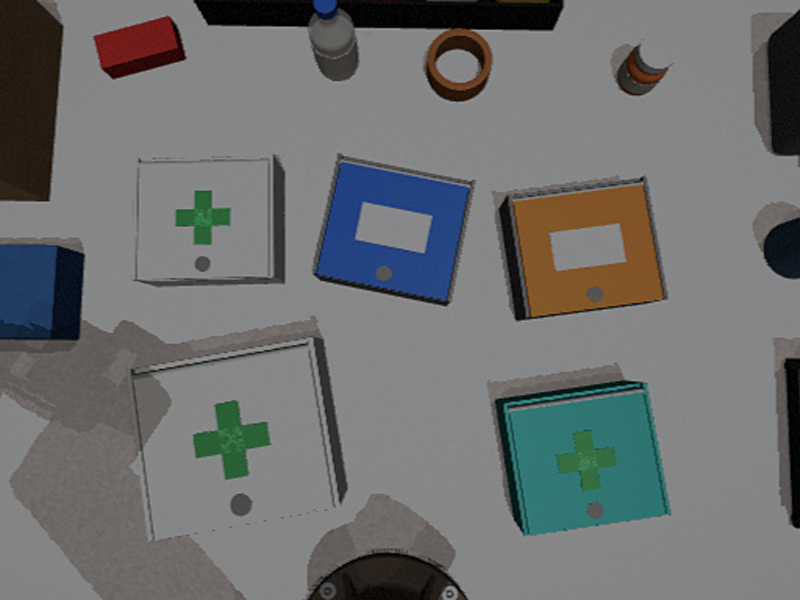

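View pics/side.png

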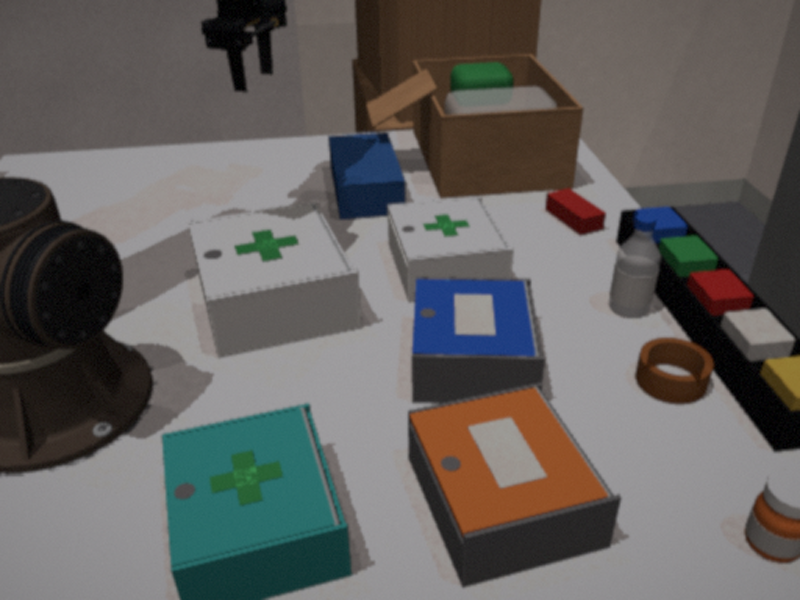

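The top view (800×600 pixels) shows three boxes with a green cross: a small white one at (204,218), a large white one at (232,440) and a turquoise one at (586,460). The small white one fits, because it isn't turquoise and is the smaller of the two whites. I'll measure it and confirm in a crop.

```bash
python3 - <<'E'
from h import *
c=read_camera("top"); im=c["img"]
cv2.imwrite("pics/crop.png",cv2.resize(im[85:195,75:200],None,fx=5,fy=5,interpolation=cv2.INTER_CUBIC)[...,::-1])
hsv=cv2.cvtColor(im,cv2.COLOR_RGB2HSV)
m=((hsv[...,0]>45)&(hsv[...,0]<80)&(hsv[...,1]>90)); m[:, :90]=0;m[:,180:]=0;m[:100]=0;m[185:]=0
v,u=np.nonzero(m); g=ray(u.mean(),v.mean(),75,c); print("cross",u.mean(),v.mean(),g.round(1))
sub=im[160:180,120:140].astype(int).sum(2); 
vv,uu=np.nonzero(sub<np.median(sub)*.8); d=ray(uu.mean()+120,vv.mean()+160,75,c); print("dot",uu.mean()+120,vv.mean()+160,len(uu),d.round(1)); e=g-d; print("yaw",np.degrees(np.arctan2(e[1],e[0])),np.linalg.norm(e))
for z,(a,b) in [(75,(138,160)),(75,(274,157)),(75,(272,280)),(75,(136,280))]: print(ray(a/1.5625,b/1.5625,z,c).round(1))
s=readout.state(); print(R.from_euler("xyz",s["tcp_rot"]).as_matrix().round(3))
E
```

```text
cross 129.2748344370861 138.7086092715232 [553.9 245.9  75. ]
dot 128.9298245614035 171.3421052631579 114 [488.1 243.1  75. ]
yaw 2.430140630819549 65.83614896661497
[627.  332.7  75. ]
[634.  156.9  75. ]
[474.1 153.   75. ]
[470.9 325.3  75. ]
[[ 0.904  0.     0.428]
 [-0.428  0.     0.904]
 [ 0.    -1.     0.   ]]
```

View pics/crop.png

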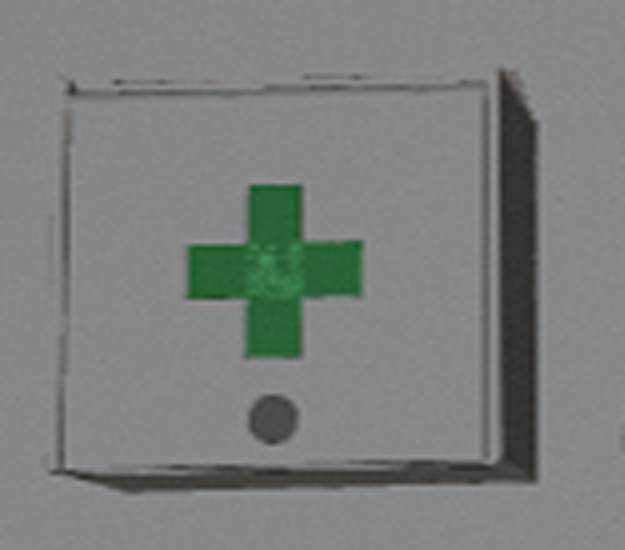

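The crop confirms it: small white box, cross centred, grey dot at crop (273,418) on its front side, which faces the robot. The box yaw is about 2° and the dot is near (488, 243). Next I turn the tool to line up with the box, close the fingers and go above the dot.

Emit:
{"op": "apply_moves", "data": {"increments": [[[4.7,0,-2.8],[0,-9,0],0],[[4.3,0,-3.5],[0,-9,0],0],[[3.7,0,-4.1],[0,-9,0],0],[[3.0,0,-4.6],[0,0,0],0],[[3.0,0,-4.6],[0,0,0],0]]}}

```text
t: 1.38
eef_pos: [428.0, 335.8, 214.6]
tcp_rot: [-1.57, -0.001, 0.05]
ft_force: [0.6, 0.6, 0.2]
opening: 0.53
```

Emit:
{"op": "apply_moves", "data": {"increments": [[[2.0,1.5,-3.5],[0,0,0],0],[[2.0,3.0,-3.5],[0,0,0],0],[[1.5,3.0,-2.6],[0,0,0],0],[[0,1.5,0],[0,0,0],0],[[0,0,0],[0,0,0],0]]}}

```text
t: 2.0
eef_pos: [492.0, 237.4, 123.4]
tcp_rot: [-1.568, -0.005, 0.045]
ft_force: [-0.4, -0.1, -0.1]
opening: 0.023
```

```bash
python3 - <<'E'
from h import *
s=readout.state(); print({k:np.round(s[k],3) for k in("t","eef_pos","tcp_rot","opening","ft_force")})
c=read_camera("side")
print(proj([s["eef_pos"],[488,243,75]],c))
cv2.imwrite("pics/s2.png",cv2.resize(c["img"][70:220,190:350],None,fx=4,fy=4,interpolation=cv2.INTER_CUBIC)[...,::-1])
E
```

```text
{'t': np.float64(2.0), 'eef_pos': array([492.047, 237.409, 123.436]), 'tcp_rot': array([-1.568, -0.005,  0.045]), 'opening': np.float64(0.023), 'ft_force': array([-0.377, -0.057, -0.072])}
[[260.21535439 128.95470586]
 [258.37210787 146.15933028]]
```

View pics/s2.png

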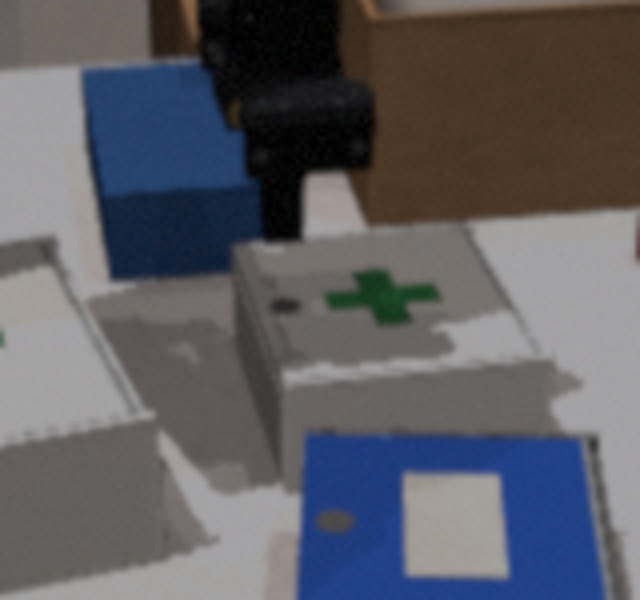

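The side crop shows the closed fingertip above the dot at crop (286,305), a few px from my projection. The dot is therefore near (490,243). I'll go down to just above it.

Emit:
{"op": "apply_moves", "data": {"increments": [[[-0.2,2.0,0.6],[0,0,0],0],[[0,1.5,0],[0,0,0],0],[[0,0.6,0],[0,0,0],0],[[0,0.3,0],[0,0,0],0],[[0,0,0],[0,0,0],0]]}}

```text
t: 2.68
eef_pos: [490.8, 247.1, 82.4]
tcp_rot: [-1.566, -0.012, 0.05]
ft_force: [0.1, 0.2, -0.2]
opening: 0.006
```

Emit:
{"op": "apply_moves", "data": {"increments": [[[0,0.5,-0.3],[0,0,0],0],[[0,0.2,0],[0,0,0],0],[[0,0.2,0],[0,0,0],0],[[0,0.2,0],[0,0,0],0],[[0,0.1,0],[0,0,0],0]]}}

```text
t: 3.3
eef_pos: [491.2, 243.8, 71.2]
tcp_rot: [-1.565, -0.013, 0.049]
ft_force: [-2.2, -0.4, 6.0]
opening: 0.006
```

Emit:
{"op": "apply_moves", "data": {"increments": [[[0,0.15,0],[0,0,0],0],[[0,0.1,0],[0,0,0],0],[[0,0,0],[0,0,0],0],[[-2.5,-5.0,0],[0,0,0],0],[[-3.5,-5.0,0],[0,0,0],0]]}}

```text
t: 3.92
eef_pos: [429.5, 239.7, 167.1]
tcp_rot: [-1.567, -0.007, 0.048]
ft_force: [-0.0, 0.7, 1.5]
opening: 0.003
```

Emit:
{"op": "apply_moves", "data": {"increments": [[[0,0,0],[0,0,0],0],[[0,-0.0,0],[0,0,0],0],[[0.0,1.5,0.4],[0,0,0],0],[[0.0,1.5,0],[0,0,0],0],[[0.0,1.0,0],[0,0,0],0]]}}

```text
t: 4.55
eef_pos: [430.4, 244.6, 124.0]
tcp_rot: [-1.567, -0.009, 0.048]
ft_force: [-0.1, 0.4, 1.1]
opening: 0.003
```

Emit:
{"op": "apply_moves", "data": {"increments": [[[0,0.3,0],[0,0,0],0],[[1.0,0,0],[0,0,0],0],[[0.5,0,0],[0,0,0],0],[[0,0,0],[0,0,0],0],[[0,0,0],[0,0,0],0]]}}

```text
t: 5.18
eef_pos: [446.9, 245.3, 119.3]
tcp_rot: [-1.567, -0.007, 0.047]
ft_force: [-0.6, -0.1, 0.0]
opening: 0.003
```

```bash
python3 - <<'E'
from h import *
s=readout.state(); print({k:np.round(s[k],3) for k in("t","eef_pos","tcp_rot","ft_force")})
c=read_camera("side")
print(proj([s["eef_pos"],[493,243,149]],c))
cv2.imwrite("pics/s3.png",cv2.resize(c["img"][70:220,190:350],None,fx=4,fy=4,interpolation=cv2.INTER_CUBIC)[...,::-1])
E
```

```text
{'t': np.float64(5.175), 'eef_pos': array([446.919, 245.302, 119.309]), 'tcp_rot': array([-1.567, -0.007,  0.047]), 'ft_force': array([-0.59 , -0.102,  0.034])}
[[240.85394432 130.42578253]
 [260.19739542 117.94246957]]
```

View pics/s3.png

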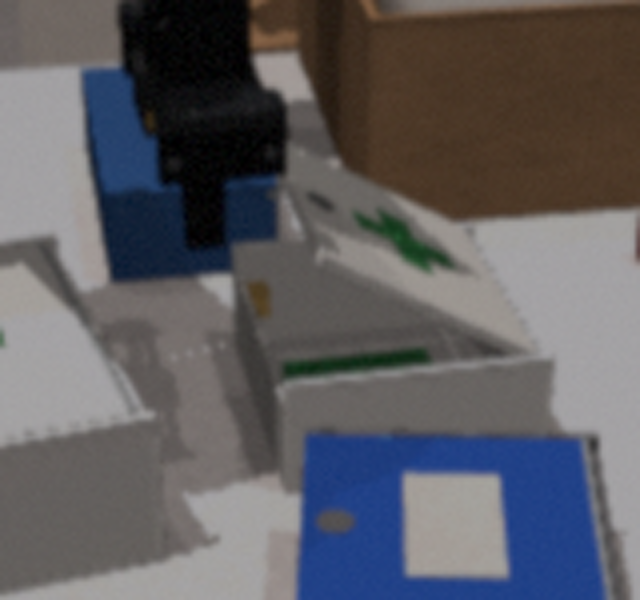

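The lid is ajar, with its front edge around crop (300,190), and the fingertip at crop (205,247) is in front of and below that edge. Now I push it up and back along its arc.

Emit:
{"op": "apply_moves", "data": {"increments": [[[2.0,-0.3,0],[0,0,0],0],[[1.7,-0.2,0],[0,0,0],0],[[0.9,-1.2,0],[0,0,0],0],[[0.9,-1.2,0],[0,0,0],0],[[1.1,-1.0,0],[0,0,0],0]]}}

```text
t: 5.85
eef_pos: [511.2, 248.3, 160.1]
tcp_rot: [-1.568, -0.002, 0.048]
ft_force: [-3.8, 0.3, 3.9]
opening: 0.005
```

Emit:
{"op": "apply_moves", "data": {"increments": [[[1.3,-0.5,-0.1],[0,0,0],0],[[1.3,-0.6,0],[0,0,0],0],[[1.4,-0.6,0],[0,0,0],0],[[1.4,-0.4,0],[0,0,0],0],[[1.4,-0.4,0],[0,0,0],0]]}}

```text
t: 6.48
eef_pos: [583.3, 250.5, 187.3]
tcp_rot: [-1.568, -0.004, 0.048]
ft_force: [-0.8, 0.5, -0.4]
opening: 0.004
```

Emit:
{"op": "apply_moves", "data": {"increments": [[[1.4,-0.3,-0.1],[0,0,0],0],[[1.3,-0.2,0],[0,0,0],0],[[1.2,0,0],[0,0,0],0],[[0.8,0,0],[0,0,0],0],[[0,0,0],[0,0,0],0]]}}

```text
t: 7.1
eef_pos: [634.8, 251.3, 191.8]
tcp_rot: [-1.568, -0.006, 0.048]
ft_force: [0.3, 0.4, -0.6]
opening: 0.006
```

```bash
python3 - <<'E'
from h import *
s=readout.state(); print({k:np.round(s[k],3) for k in("t","eef_pos","tcp_rot","ft_force")})
c=read_camera("side")
cv2.imwrite("pics/s4.png",cv2.resize(c["img"][50:220,190:350],None,fx=3.5,fy=3.5,interpolation=cv2.INTER_CUBIC)[...,::-1])
E
```

```text
{'t': np.float64(7.1), 'eef_pos': array([634.75 , 251.267, 191.815]), 'tcp_rot': array([-1.568, -0.006,  0.048]), 'ft_force': array([ 0.281,  0.383, -0.563])}
```

View pics/s4.png

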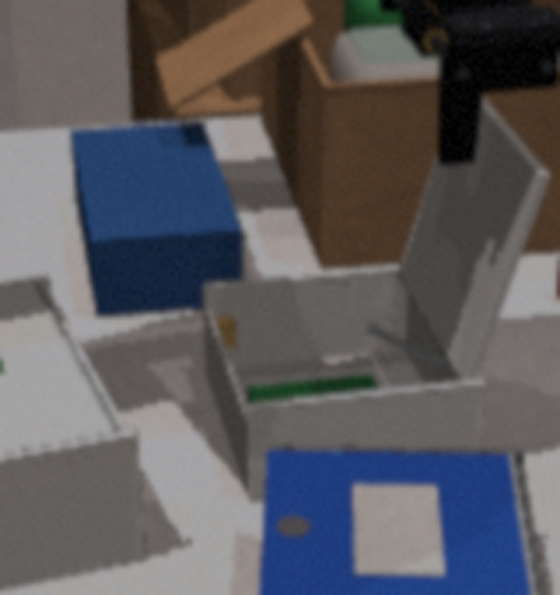

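The lid leans back past upright, with its top edge at crop (490,105)–(545,175), and there's no contact force on the finger. I'll back out toward the front.

Emit:
{"op": "apply_moves", "data": {"increments": [[[-2.0,0,0],[0,0,0],0],[[-3.5,0,0],[0,0,0],0],[[-4.0,-1.0,0],[0,0,0],0],[[-4.0,-2.0,0],[0,0,0],0],[[-2.0,-1.0,0],[0,0,0],0]]}}

```text
t: 7.78
eef_pos: [473.4, 243.1, 230.6]
tcp_rot: [-1.568, -0.003, 0.047]
ft_force: [-0.0, 0.0, -0.2]
opening: 0.006
```

Emit:
{"op": "apply_moves", "data": {"increments": [[[0,0,0],[0,0,0],0],[[0,0,0],[0,0,0],0],[[0,0,0],[0,0,0],0],[[0,0,0],[0,0,0],0],[[0,0,0],[0,0,0],0]]}}

```text
t: 8.4
eef_pos: [474.1, 243.1, 230.2]
tcp_rot: [-1.568, -0.004, 0.048]
ft_force: [-0.9, -0.4, 0.2]
opening: 0.003
```

```bash
python3 - <<'E'
from h import *
s=readout.state(); print({k:np.round(s[k],3) for k in("t","eef_pos","qvel","ft_force")})
c=read_camera("side")
h=np.array([621,247,71])
for th in(1.6,1.7,1.9): print(th,proj([h+[-150*np.cos(th),y,150*np.sin(th)] for y in(-90,90)],c).round(1).tolist())
cv2.imwrite("pics/s5.png",cv2.resize(c["img"],(800,600),interpolation=cv2.INTER_CUBIC)[...,::-1])
E
```

```text
{'t': np.float64(8.4), 'eef_pos': array([474.098, 243.15 , 230.166]), 'qvel': array([-0.003,  0.008, -0.002,  0.   , -0.001, -0.001]), 'ft_force': array([-0.908, -0.375,  0.249])}
1.6 [[327.2, 99.8], [308.2, 70.6]]
1.7 [[334.0, 99.9], [314.2, 70.7]]
1.9 [[346.9, 102.0], [325.6, 72.7]]
```

View pics/s5.png

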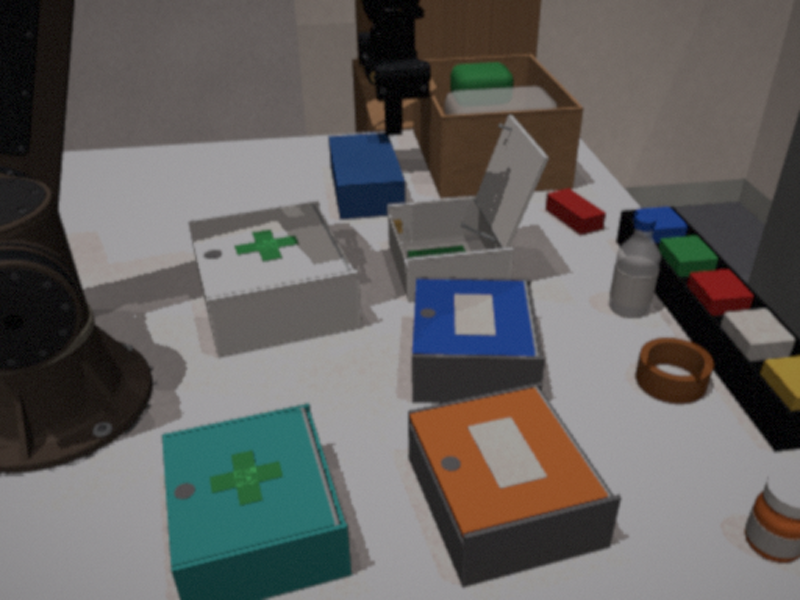

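The lid's top corners at (546,157) and (510,118) match the projection for 1.9 rad. The blue and orange lids are shut and the arm is clear.

```bash
python3 -c "
from cell import env; print(env.job_done())"
```

```text
the job is handed in; nothing more can be done
None
```

The first-aid box is open and the job is handed in; no verdict was reported. I chose the small white box with the green cross and pressed its grey dot about 5 mm down until the latch let go. The lid sprang ajar, and I pushed it up and back along its arc with the closed fingers, then backed the arm out.

- **White lid:** in the last side picture its top corners match the projection for 1.9 rad to within about 3 px.
- **Other boxes:** the blue and orange lids are shut.
- **Arm:** it stands clear of everything, and the wrist reads under 1 N.
- **Time:** about 8.4 s on the robot's clock.
- **Disagreement:** the two cameras differed by about 3 mm on the dot's position, so I aimed between them. No check failed.

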